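Load the leaf press and wind it tight

TASK

Lay the plywood leaf-pressing pack on the bed of the screw press, lengthways, in the middle between the columns, and slide it in under the raised platen until its end meets the back stop squarely. Then wind the handwheel down clockwise by its crank knob, all the way round for as long as it runs freely, until the platen bites and grips the pack firmly; let go and leave it clamped. Leave the hammer, the cardboard tubes and the jar where they are.

Things in the scene. Friction and masses are not known exactly. Their poses are not given: they have to be found in the camera images.
- pack_centre (a point): Centre of the loose leaf-pressing pack: two pale plywood boards with card between, one rigid piece 140 long (own x) x 62 wide (own y) x 26 mm high, 0.25 to 0.5 kg, lying flat on the table left or right of the press. This point is 13 mm above its underside. Both ends are alike. Its long axis starts within 0.35 rad of world x.
- bed_centre (a point): Middle of the flat bed of the fixed grey screw press, on its upper surface, 60 mm above the table. Axes: x from the open front (robot side) to the back, y left, z up. The bed reaches 85 mm in front of this point; the wooden baseboard under it 95 mm, 226 mm wide (y), 25 high. Home, the pack's centre is straight above this point. Two columns 22 mm thick at y = +84 and -84 mm leave 146 mm between.
- back_stop (a point): Foot of the front face of the back stop, a steel strip 14 mm high and 110 mm wide across the rear of the bed, 70 mm behind the bed's middle.
- wheel_centre (a point): On the wheel's axis at mid-height of the rim. Horizontal three-spoked steel handwheel, 190 mm across, rim 18 mm thick; 273 mm above the table at joint 0, sinking with it. It overhangs the pack's front end (home) by 25 mm, so that end is reached only by a tool leaned 20 to 50 degrees back to the robot. Under it a crosshead 48 mm deep, 206 wide, 174 to 208 mm above the table.
- platen: Upper jaw of the press, a steel plate 96 (x) x 110 (y) x 16 mm that the screw moves straight down without turning. Origin in the middle of its underside, axes as the bed's: 108 mm above the table at joint 0 (48 mm over the bed), 12 mm lower per turn; 13 to 19 mm of air above the pack at the start. Covers the pack (home) but for 22 mm at either end.
- handwheel (a joint): Wheel angle, rad, growing clockwise seen from above; winds wheel, screw and platen down together, 12 mm per turn. 1.5 to 4.8 at the start; the platen meets the pack near 11.5. Running free it takes 3 to 5 N at the knob; after the bite the resistance climbs steeply, in about a twentieth of a turn, and 8 to 12 N at the knob clamps firmly. The screw holds where it is left.
- crank_grip (a point): Middle of the upright wooden crank knob on the wheel's rim: 22 mm thick, 52 mm high, this point 28 mm above its foot, 84 mm from the wheel's axis, 314 mm above the table at joint 0, sinking with the wheel. It spins freely on its pin, so one grip can be kept all the way round. At joint 0 it lies towards the front (-x) of the axis; at joint q at angle pi - q about the bed's z.
- pack: The same pack; origin at the centre of its underside.
- hammer: Bystander: small hammer lying on the table, red handle along its own x, 200 mm long, on the other side of the press from the pack.
- tubes: Bystander: two cardboard tubes 45 mm across and 100 mm tall, joined side by side, standing on end.
- jar: Bystander: lidded jar 64 mm across, 85 mm tall.
Not all that is in view belongs to the job. Of the things that look like the pack, take the one that is farthest from the robot's base at the start.

How it is judged:
By the outcome, as a careful person would: the job done as asked, in the order asked, and still so for the second after the job is handed in, with the robot touching nothing.
It also fails if it takes over 72 s, if anything falls off the work surface, if the arm or the gripper's body presses on something with over 40 N, if the wrist force passes 120 N, or if a joint passes its speed limit or range.

ROBOT

A 6-joint arm with a two-finger parallel gripper is mounted at the origin on the work surface. World frame = base frame: x ahead of the robot, y to its left, z up, the work surface at z = 0. Lengths are in m, angles in degrees, forces in N, time in s.
With the tool pointing down it reaches from about 0.25 to 0.775 m from the base axis. Payload 4 kg.
Tool frame: the origin (TCP) lies at the very end of the fingers, on their centre line; the grasp point (between the pads) lies 19 mm behind it; z points along the fingers, y is the line along which they close (so a half turn about z gives the same grasp; the last joint's range is limited). The gripper opens to 94 mm and grips with 3 to 60 N. Pads are 16 mm wide; open, the fingers measure 119 mm over their backs; the gripper's body (75 mm by 177 mm) begins 78 mm behind the grasp point.
Start: joints at [-81.996, 4.996, 78.535, -0, 96.463, -5.907], TCP at [0.132, -0.534, 0.206] pointing down, gripper open.
Joint ranges: [-177.83, 177.83], [-43.37, 116.18], [15.69, 146.23], [-61.86, 241.86], [9.47, 152.12], [-147.06, 147.06]. Speed limits (degrees/s): [159.86, 159.86, 180, 180, 180, 180].

INTERFACE

Orientations are given as a 3x3 rotation matrix whose columns are the frame's x, y, z axes.
In Python, from cell import env, get_obs, grab_frame, finder gives the robot as it stands. Calls block until the motion is done:
- env.move_to(position, orientation): joint-space move of the TCP to a pose.
- env.move_straight(position, ori=None, feed=0.15, force_limit=None): straight line of the TCP; ori=None keeps the orientation; feed is the mean speed in m/s. With force_limit (N) it stops when the force on the tool has changed by that much, and returns True; else False.
- env.move_joints(angles): joint-space move.
- env.gripper_to(opening, strength=None): finger opening in m; strength is the grip in N (None keeps the last); returns when the fingers have stopped.
- env.pause(seconds).
- env.inverse_kinematics(position, orientation): joint angles nearest the present ones, or None.
- get_obs(): the state.
- grab_frame(name): name is "scene" or "top" or "wrist"; returns a dict with "image" (400x640x3 uint8, red, green, blue), "z_map" (400x640 float32, m along the optical axis (not along the pixel's ray), 0 where there is no reading), "fx", "fy", "cx", "cy" (pixels), "k1" (the pictures are not rectified: a ray, as slopes to the right and down, at radius r is drawn at 1 + k1 r^2 times it, then the intrinsics apply), "rvec" (rotation vector, rad) and "tvec" (3), from world to camera coordinates, as OpenCV has them. Camera axes: x right, y down, z forward; pixel columns grow to the right and rows downward; lengths in m; the calibration is good to about 2 mm. A picture is of the moment at which its call begins.
A pose or a line that the arm cannot do raises env.IKError and nothing moves.
- env.finish_job(): hands the job in; it is judged then, once.
Trained networks look in a picture, given as the dict that the camera call returned (one of the last four; its "shot" number tells which), for a name from the list of things; names that differ only in an ending like _2 or _b are one class to them, and where a whole thing is asked for, a point or a joint stands for the part that bears it (a point fixed in the world has none). Each returns a list of dicts, best first, with "confidence" (0 to 1); they miss things now and then, are a little off and sometimes report something else, mostly with a low value. They report only what shows in the picture. A call takes as long as a camera call. They do not tell look-alikes from the thing itself.
- finder.boxes_of(picture, query): "location" ([x, y, z] in m, in world coordinates, good to about 4 mm: the middle of the surface that is visible of it).
- finder.pinpoint(picture, query): "location" ([x, y, z] in m, in world coordinates, good to about 4 mm: a listed point, or the origin of a listed thing).
The state is a dict: "time_s": time; "joint_pos": joint angles; "qvel": joint speeds; "effort": joint torques, N m; "position": TCP position; "tcp_rot": TCP orientation; "ft_force": force on the tool from outside, world axes, zero at the start; "moment": the same for the moment, N m; "gripper_width": finger opening in m; "gripper_force": force on a finger pad.
Only numpy, scipy, OpenCV 4.12 (cv2) and the standard library are available. Lean on these libraries where they do the work, as an engineer would, in place of code of your own. Each camera call takes 0.05 s, during which the arm holds its last target. There are 200 camera calls.

## Working session

There is one attempt and no reset: what is moved stays moved. The work goes in short steps, each a Python script; the robot and the scene stay as the last script left them, time stands still between calls to the robot, and variables do not carry over. Pictures are saved under pics/ and viewed, at most 10 in all, crops included, and the job is handed in when it is done.

```bash
ls; mkdir -p pics
cat > h.py <<'E'
import numpy as np, cv2
from cell import env, get_obs, grab_frame, finder
np.set_printoptions(precision=4,suppress=True)
def save(f,n,crop=None,s=1):
    im=f["image"][...,::-1]
    if crop: a,b,c,d=crop; im=im[b:d,a:c]
    cv2.imwrite("pics/"+n,cv2.resize(im,None,fx=s,fy=s,interpolation=cv2.INTER_CUBIC))
def KD(f): return np.array([[f["fx"],0,f["cx"]],[0,f["fy"],f["cy"]],[0,0,1.]]),np.array([f["k1"],0,0,0.])
def proj(f,P):
    K,D=KD(f); return cv2.projectPoints(np.array(P,float).reshape(-1,1,3),np.array(f["rvec"],float),np.array(f["tvec"],float),K,D)[0][:,0]
def cloud(f):
    K,D=KD(f); h,w=f["z_map"].shape
    u,v=np.meshgrid(np.arange(w),np.arange(h))
    n=cv2.undistortPoints(np.stack([u,v],-1).reshape(-1,1,2).astype(float),K,D)[:,0]
    z=f["z_map"].reshape(-1,1); c=np.hstack([n*z,z]).astype(float)
    R=cv2.Rodrigues(np.array(f["rvec"],float))[0]
    return ((c-np.array(f["tvec"]).ravel())@R).reshape(h,w,3)
E
python3 - <<'E'
from h import *
for n in("scene","top"):
    f=grab_frame(n); save(f,n+"0.png")
    for q in("pack_centre","bed_centre","back_stop","wheel_centre","platen","crank_grip","pack","hammer","tubes","jar"):
        r=finder.pinpoint(f,q)
        print(n,q,[(round(a["confidence"],2),np.round(a["location"],3),proj(f,a["location"])[0].round()) for a in r[:3]])
print(get_obs()["time_s"])
E
```

```text
pics
scene pack_centre [(0.87, array([ 0.263, -0.228,  0.01 ]), array([313., 157.])), (0.79, array([0.47 , 0.247, 0.017]), array([380., 269.])), (0.73, array([0.365, 0.069, 0.011]), array([356., 217.]))]
scene bed_centre [(0.96, array([0.626, 0.066, 0.064]), array([304., 260.]))]
scene back_stop [(0.67, array([0.688, 0.085, 0.059]), array([295., 279.]))]
scene wheel_centre [(0.72, array([0.62 , 0.069, 0.272]), array([305., 225.])), (0.21, array([0.62 , 0.065, 0.062]), array([305., 259.]))]
scene platen [(0.61, array([0.622, 0.07 , 0.101]), array([306., 255.]))]
scene crank_grip [(0.87, array([0.678, 0.131, 0.311]), array([307., 246.]))]
scene pack [(0.86, array([ 0.372,  0.068, -0.001]), array([355., 220.])), (0.77, array([ 0.265, -0.226,  0.   ]), array([313., 159.])), (0.71, array([ 0.474,  0.248, -0.001]), array([379., 272.]))]
scene hammer [(0.64, array([ 0.482, -0.247, -0.001]), array([269., 190.])), (0.64, array([0.471, 0.251, 0.018]), array([381., 270.]))]
scene tubes [(0.58, array([0.702, 0.327, 0.003]), array([353., 344.]))]
scene jar [(0.6, array([ 0.697, -0.333,  0.001]), 
[... 486 characters left out ...]
ray([289., 147.]))]
top platen [(0.93, array([0.623, 0.072, 0.101]), array([292., 165.]))]
top crank_grip [(0.59, array([0.68 , 0.129, 0.308]), array([265., 120.]))]
top pack [(0.97, array([ 0.369,  0.07 , -0.002]), array([294., 259.])), (0.67, array([ 0.472,  0.252, -0.002]), array([232., 223.])), (0.64, array([ 0.264, -0.224,  0.001]), array([395., 295.]))]
top hammer [(0.76, array([ 0.479, -0.245,  0.   ]), array([401., 221.])), (0.35, array([0.678, 0.129, 0.31 ]), array([265., 120.]))]
top tubes [(0.65, array([ 0.703,  0.329, -0.   ]), array([210., 148.]))]
top jar [(0.9, array([ 0.7  , -0.334, -0.005]), array([427., 150.])), (0.49, array([0.62 , 0.07 , 0.101]), array([293., 166.]))]
1.1
```

View pics/top0.png

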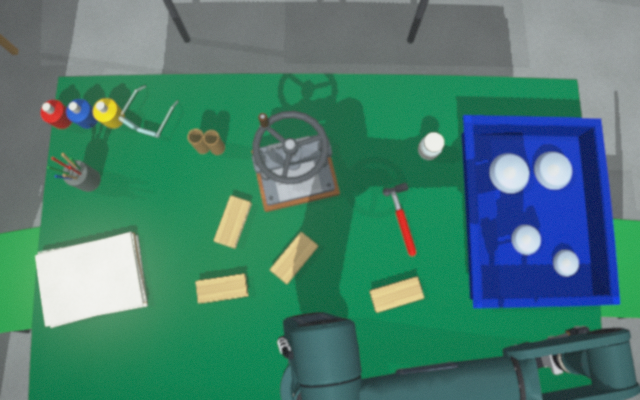

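View pics/scene0.png

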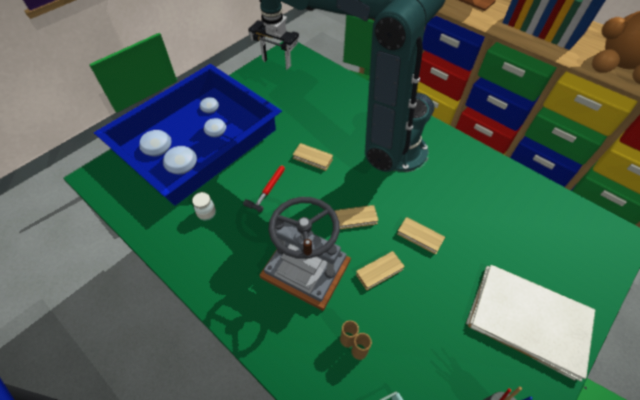

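Run:
```python
from h import *
f=grab_frame("top"); save(f,"crop_pack.png",(180,170,440,340),3)
P=cloud(f)
def rect(c,r,z0,z1):
    m=(np.hypot(P[...,0]-c[0],P[...,1]-c[1])<r)&(P[...,2]>z0)&(P[...,2]<z1)&(f["z_map"]>0)
    p=P[m]; return cv2.minAreaRect((p[:,:2]).astype(np.float32)),len(p),np.median(p[:,2])
for c in((.47,.248),(.367,.067),(.262,-.226)): print(c,np.hypot(*c),rect(c,.11,.015,.04))
# press yaw from crosshead / bed / base
m=(P[...,2]>.17)&(P[...,2]<.22)&(P[...,0]>.5)&(abs(P[...,1]-.07)<.2); print("crosshead",cv2.minAreaRect(P[m][:,:2].astype(np.float32)),m.sum())
m=(P[...,2]>.018)&(P[...,2]<.032)&(P[...,0]>.48)&(abs(P[...,1]-.07)<.14); print("base",cv2.minAreaRect(P[m][:,:2].astype(np.float32)),m.sum())
m=(P[...,2]>.053)&(P[...,2]<.067)&(P[...,0]>.48)&(abs(P[...,1]-.07)<.14); print("bed",cv2.minAreaRect(P[m][:,:2].astype(np.float32)),m.sum())
m=(P[...,2]>.255)&(P[...,2]<.29)&(P[...,0]>.48); print("wheel",cv2.minEnclosingCircle(P[m][:,:2].astype(np.float32)),np.median(P[m][:,2]))
m=(P[...,2]>.31)&(P[...,0]>.48)&(P[...,0]<.85)&(P[...,2]<.36); print("knob",P[m].mean(0),np.median(P[m],0),m.sum())
```

```text
(0.47, 0.248) 0.5314169737597775 (((0.4733908772468567, 0.22004334628582), (0.12031450122594833, 0.1547471284866333), 71.17188262939453), 1046, np.float64(0.026597672873385797))
(0.367, 0.067) 0.3730656778638314 (((0.3701076805591583, 0.06854124367237091), (0.06322533637285233, 0.13651925325393677), 51.300941467285156), 1023, np.float64(0.026327417016555107))
(0.262, -0.226) 0.3460057802985378 (((0.26644062995910645, -0.22572222352027893), (0.06346803903579712, 0.14218473434448242), 15.923301696777344), 1112, np.float64(0.026041375837040158))
crosshead ((0.6224671006202698, 0.0683656632900238), (0.04968062788248062, 0.20426639914512634), 12.9467191696167) 982
base ((0.5826000571250916, 0.07223213464021683), (0.26603367924690247, 0.1941799819469452), 85.63777160644531) 608
bed ((0.6237621903419495, 0.06883451342582703), (0.1713932454586029, 0.19738724827766418), 13.704970359802246) 1398
wheel ((0.6232842206954956, 0.06746457517147064), 0.09564244747161865) 0.27616929130887263
knob [0.6761 0.1308 0.3301] [0.6752 0.1304 0.3323] 85
```

View crop.

Four look-alikes in the top view: A (233,221), B (294,258), C (221,289) and D (397,294). A is the farthest, at 0.53 m against about 0.37, 0.40 and 0.35 m. It also lies beside the press with its long axis near world x, so A fits. I'll confirm it in the crop.

View pics/crop_pack.png

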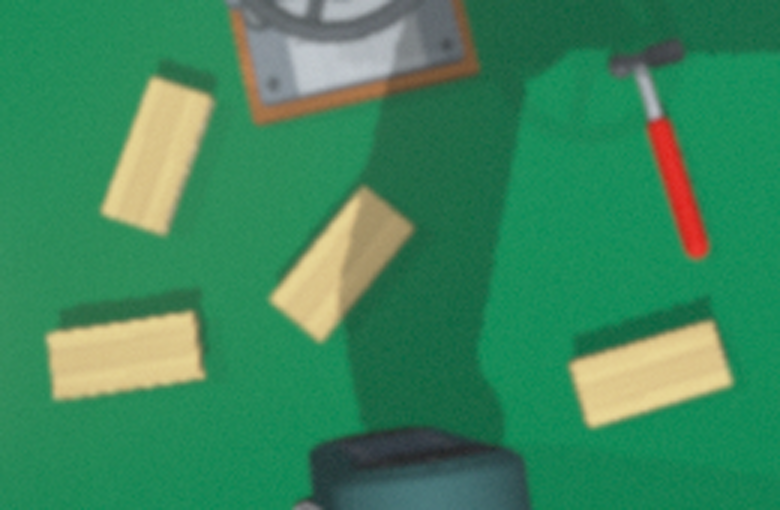

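```bash
cat > est.py <<'E'
from h import *
def blob(f,c,z0,z1,r=.1):
    P=cloud(f); m=(np.hypot(P[...,0]-c[0],P[...,1]-c[1])<r)&(P[...,2]>z0)&(P[...,2]<z1)&(f["z_map"]>0)
    m=cv2.morphologyEx(m.astype(np.uint8),cv2.MORPH_OPEN,np.ones((3,3),np.uint8))
    n,l,s,_=cv2.connectedComponentsWithStats(m); k=1+np.argmax(s[1:,4]); p=P[l==k]
    R=cv2.minAreaRect(p[:,:2].astype(np.float32)); (cx,cy),(w,h),a=R
    if h>w: a-=90
    return np.array([cx,cy]),(a+90)%180-90,(w,h),np.median(p[:,2]),len(p)
E
python3 - <<'E'
from est import *
fs=[grab_frame(n) for n in("scene","top")]
for f in fs:
    for c in((.472,.248),(.29,.28)): print(blob(f,c,.018,.035,.085), )
    P=cloud(f)
    m=(P[...,2]>.17)&(P[...,2]<.213)&(P[...,0]>.5)&(abs(P[...,1]-.07)<.14)&(P[...,0]<.75); print("ch",cv2.minAreaRect(P[m][:,:2].astype(np.float32)),m.sum())
    m=(P[...,2]>.263)&(P[...,2]<.29)&(P[...,0]>.48)&(P[...,0]<.75)&(abs(P[...,1]-.07)<.14);print("wheel",cv2.minEnclosingCircle(P[m][:,:2].astype(np.float32)),np.median(P[m][:,2]))
E
```

```text
(array([0.4732, 0.248 ]), -18.956253051757812, (0.06386111676692963, 0.14443036913871765), np.float64(0.02606154548738477), 816)
(array([0.2805, 0.2733]), -80.8889274597168, (0.06544520705938339, 0.14139202237129211), np.float64(0.02592301097961708), 731)
ch ((0.6240289807319641, 0.07658538222312927), (0.04832620918750763, 0.18887177109718323), 13.842438697814941) 688
wheel ((0.6262070536613464, 0.06887408345937729), 0.09526221454143524) 0.2753521662296936
(array([0.475 , 0.2493]), -18.538131713867188, (0.06432715058326721, 0.13843245804309845), np.float64(0.026806750710857544), 994)
(array([0.2813, 0.2749]), -80.28256225585938, (0.06329940259456635, 0.1407558023929596), np.float64(0.026460680644977516), 1070)
ch ((0.6234170794487, 0.06884023547172546), (0.050685614347457886, 0.20396116375923157), 14.077019691467285) 822
wheel ((0.623157262802124, 0.06920820474624634), 0.09463111311197281) 0.2761675367265216
```

Crop confirms A is a plain pack on the left of the press, centre (0.474, 0.249), yaw about -19°. The press is at (0.624, 0.069) with yaw about 13.7°. I'll pick with the tool leaned 35°.

```bash
cat >> h.py <<'E'
BED=np.array([.624,.069,.060]); YAW=13.7
def ax(yaw): a=np.radians(yaw); return np.array([np.cos(a),np.sin(a),0]),np.array([-np.sin(a),np.cos(a),0])
def lean(yaw,t,s=1):
    f,l=ax(yaw); t=np.radians(t); z=np.sin(t)*f+np.array([0,0,-np.cos(t)]); y=s*l; return np.stack([np.cross(y,z),y,z],1)
def loc(x,y,z): f,l=ax(YAW); return BED+x*f+y*l+np.array([0,0,z])
def st(m=""): 
    o=get_obs(); print(m,"t",round(o["time_s"],2),"p",np.array(o["position"]),"F",np.array(o["ft_force"]).round(1),"w",round(o["gripper_width"],4),"gf",round(o["gripper_force"],1),"q",np.array(o["joint_pos"]).round(0))
E
python3 - <<'E'
from h import *
c=np.array([.474,.2486,0]); yp=-18.8; f,l=ax(yp)
print(np.array(get_obs()["tcp_rot"]))
tgt=c-.025*f+[0,0,.0075]
for s in(1,-1):
    for t in(0,35): print(s,t,env.inverse_kinematics(tgt,lean(yp,t,s)), env.inverse_kinematics(loc(-.08,0,.008),lean(YAW,t,s)))
    print([env.inverse_kinematics(loc(.084*np.cos(a),.084*np.sin(a),.24),lean(0,0,s)) is not None for a in np.arange(0,6.3,.5)])
E
```

```text
[[ 0.9707  0.2404  0.    ]
 [ 0.2404 -0.9707 -0.    ]
 [ 0.      0.0001 -1.    ]]
1 0 [ 23.411    8.2929  98.241   -0.      73.4662 -47.789 ] [  -0.6871    8.6858   90.3345   -0.       80.9797 -104.3871]
1 35 [ 43.1713   0.3032 115.3108 -39.1394  53.3327  -7.1   ] [  -8.8873  -13.7816  119.6409   18.9057   42.8382 -122.915 ]
[True, True, True, True, True, True, True, True, True, True, True, True, True]
-1 0 [ 23.411    8.2929  98.241   -0.      73.4662 132.211 ] [-0.6871  8.6858 90.3345 -0.     80.9797 75.6129]
-1 35 None [ -8.8873 -13.7816 119.6409  18.9057  42.8382  57.085 ]
[True, True, True, True, True, True, True, True, True, True, True, True, True]
```

Run:
```python
from h import *
c=np.array([.474,.2486,0]); yp=-18.8; f,l=ax(yp); R=lean(yp,35)
tgt=c-.025*f+[0,0,.0075]
env.gripper_to(.094,60)
env.move_to([.36,0,.25],lean(0,0)) 
st("via")
env.move_to(tgt+[0,0,.10]-.03*f,R); st("above")
env.move_straight(tgt+[0,0,.035],feed=.15)
print(env.move_straight(tgt,feed=.08,force_limit=10)); st("down")
env.gripper_to(.05,60); st("grip")
env.move_straight(tgt+[0,0,.13],feed=.15); st("lift")
p=grab_frame("scene"); save(p,"lift.png",(240,120,500,330),3)
print(blob) if 0 else None
```

```text
via t 3.56 p [ 0.3601 -0.0005  0.2499] F [0.8 0.2 0.6] w 0.0941 gf 0.0 q [ -9. -20.  96.  -0. 104. -99.]
above t 4.9 p [0.4225 0.2659 0.108 ] F [0.3 0.5 0.2] w 0.0943 gf 0.0 q [ 47.  -9. 111. -35.  66. -13.]
False
down t 6.11 p [0.45   0.2565 0.0069] F [ 0.8 -0.  -0.1] w 0.0939 gf 0.0 q [ 43.   0. 115. -39.  53.  -7.]
grip t 6.71 p [0.4504 0.2566 0.0077] F [-0.4 -0.6  1. ] w 0.0618 gf 60.0 q [ 43.   0. 115. -39.  53.  -7.]
lift t 7.72 p [0.4494 0.256  0.1356] F [ 0.2 -0.2 -4.3] w 0.0617 gf 60.0 q [ 43.  -9. 107. -33.  67. -19.]
```

View pics/lift.png

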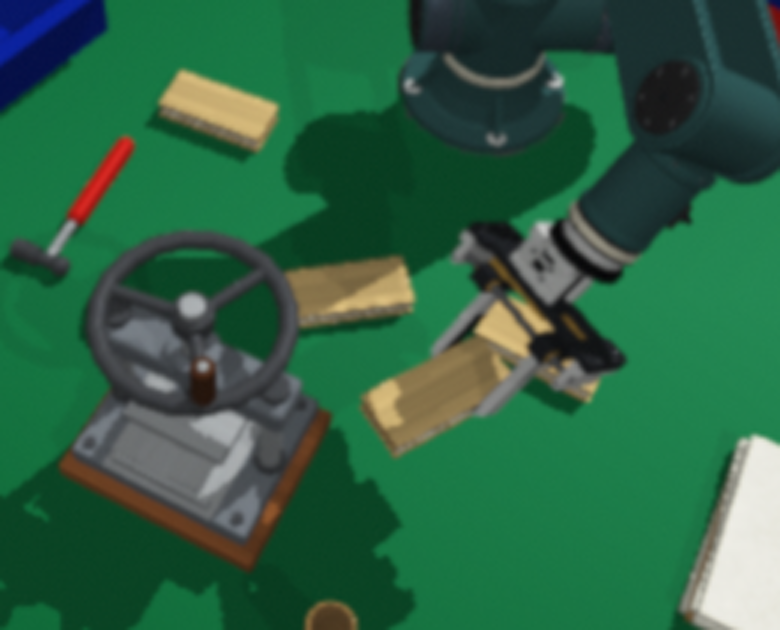

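The pack is held level about 25 mm behind its centre, around (440,390) in the crop. Next I carry it round to the front and measure its tilt.

Run:
```python
from h import *
R=lean(YAW,35)
p0=np.array(get_obs()["position"])
env.move_straight([.40,.20,.15],ori=lean(-5,35),feed=.2)
env.move_to(loc(-.22,0,.03),R); st("front")
tcp=np.array(get_obs()["position"]); F,L=ax(YAW)
for n in("scene","top"):
    f=grab_frame(n); P=cloud(f); save(f,n+"_front.png",(220,120,400,320),3)
    d=P-tcp; m=(abs(d@L)<.025)&(d@F>.012)&(d@F<.09)&(abs(d[...,2]-.02)<.025)&(f["z_map"]>0)
    q=d[m]; A=np.c_[q@F,q@L,np.ones(len(q))]
    s=np.linalg.lstsq(A,q[:,2],rcond=None)[0]; print(n,len(q),"slope deg",np.degrees(s[:2]),"z0",s[2]*1000)
    m=(abs(d@L)<.06)&(d@F>-.06)&(d@F<.12)&(abs(d[...,2]-(s[0]*(d@F)+s[2]))<.006)&(f["z_map"]>0)&(P[...,2]>.085)
    q=d[m]; x=q@F;y=q@L
    print("x max",np.percentile(x,99.5))
    for lo in(.02,.04,.06): k=(x>lo)&(x<lo+.02); print(np.percentile(y[k],[1,99])*1000)
```

```text
front t 9.73 p [0.4102 0.0171 0.0897] F [-0.2 -0.9 -3.6] w 0.0618 gf 60.0 q [ -23.  -39.  132.   23.   60. -134.]
scene 177 slope deg [-0.1479 -0.2355] z0 18.256174643034843
x max 0.09625347549226143
[-30.3158  29.6163]
[-30.8407  29.8392]
[-31.3336  13.4222]
top 515 slope deg [0.4837 0.4375] z0 18.12411816872935
x max 0.09425877396688849
[-28.032   31.8656]
[-28.1405  32.5047]
[-28.0612  32.1481]
```

```bash
ls pics
```

```text
crop_pack.png
lift.png
scene0.png
scene_front.png
top0.png
top_front.png
```

Run:
```python
from h import *
env.move_straight(loc(-.18,0,.0145),feed=.15)
print(env.move_straight(loc(-.085,0,.0145),feed=.08,force_limit=8)); st("in")
print(env.move_straight(loc(-.085,0,.005),feed=.02,force_limit=5)); st("down")
f=grab_frame("scene"); save(f,"placed.png",(240,180,400,320),4)
```

```text
False
in t 11.6 p [0.541  0.0488 0.0743] F [-0.4  0.3 -3.9] w 0.0612 gf 60.0 q [  -9.  -15.  120.   19.   44. -123.]
True
down t 12.0 p [0.5415 0.0488 0.0676] F [0.  0.1 3.5] w 0.0613 gf 60.0 q [  -9.  -15.  120.   19.   43. -123.]
```

View pics/placed.png

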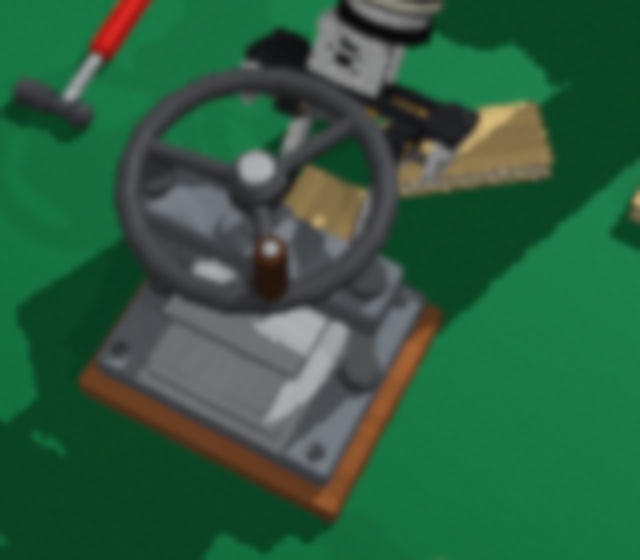

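The pack is laid on the bed with its front half under the platen. It sits between the columns with its end at about (330,215). Now I regrip nearer the front end and slide to the stop.

Run:
```python
from h import *
env.gripper_to(.08); 
env.move_straight(loc(-.108,0,.0085),feed=.08); st("back")
env.gripper_to(.05,25); st("regrip")
print(env.move_straight(loc(-.055,0,.0085),feed=.08,force_limit=12)); st("slide")
r=env.move_straight(loc(-.036,0,.0085),feed=.02,force_limit=10); st("stop %s"%r)
F,L=ax(YAW); d=np.array(get_obs()["position"])-BED; print("local",d@F,d@L, "moment",get_obs()["moment"])
```

```text
back t 12.97 p [0.5192 0.0432 0.0688] F [-0.7  0.4 -0.4] w 0.0799 gf 0.0 q [ -11.  -18.  122.   20.   45. -125.]
regrip t 13.39 p [0.5193 0.0435 0.0684] F [ 1.4  0.5 -1. ] w 0.0618 gf 25.0 q [ -11.  -18.  122.   20.   45. -125.]
False
slide t 14.21 p [0.5707 0.056  0.0685] F [ 1.8  0.7 -0.7] w 0.0617 gf 25.0 q [  -7.  -10.  116.   18.   42. -121.]
stop True t 14.73 p [0.5773 0.0576 0.0684] F [-2.6  0.1  3.6] w 0.0621 gf 25.0 q [  -7.   -9.  116.   18.   42. -121.]
local -0.04809165889241119 1.7809773370054335e-05 moment [-0.0271 -0.0155 -0.085 ]
```

Run:
```python
from h import *
F,L=ax(YAW)
env.gripper_to(.085)
env.move_straight(loc(-.105,0,.012),feed=.12)
env.gripper_to(0.0,20)
r=env.move_straight(loc(-.055,0,.012),feed=.03,force_limit=10); st("push %s"%r)
d=np.array(get_obs()["position"])-BED; print("local",d@F,d@L)
env.pause(.3); st()
env.move_straight(loc(-.15,0,.03),feed=.15)
env.move_straight(loc(-.24,0,.12),feed=.25)
for n in("scene","top"):
    f=grab_frame(n); P=cloud(f); save(f,n+"_home.png",(250,120,350,220) if n=="top" else (250,190,370,310),5)
    print(n,[(round(a["confidence"],2),(np.array(a["location"])-BED)@np.c_[F,L,[0,0,1]]) for a in finder.pinpoint(f,"pack")[:4]],[(np.array(a["location"])) for a in finder.pinpoint(f,"crank_grip")[:1]])
    m=(abs((P-BED)@L)<.06)&((P-BED)@F<-.03)&((P-BED)@F>-.09)&(abs(P[...,2]-.086)<.006)
    q=(P-BED)[m]; x=q@F;y=q@L; print(m.sum(),"x",np.percentile(x,[1,99]),"y",np.percentile(y,[1,99]))
    for a in np.arange(-.03,.03,.012): 
        k=(y>a)&(y<a+.012); print(k.sum(),np.percentile(x[k],3)*1000 if k.any() else None)
```

```text
push True t 18.19 p [0.5474 0.0505 0.0711] F [-3.4 -1.5  2.7] w 0.0006 gf 2.0 q [  -9.  -13.  119.   18.   44. -122.]
local -0.07883781244574313 0.00016894866538374673
 t 18.49 p [0.5467 0.0506 0.0703] F [-1.2 -0.9  1.2] w 0.0005 gf 0.4 q [  -9.  -13.  119.   18.   44. -122.]Traceback (most recent call last):
  File "<stdin>", line 10, in <module>
cell.IKError: the arm cannot follow that straight line within its joint ranges
```

Run:
```python
from h import *
F,L=ax(YAW); st()
try: env.move_straight(loc(-.22,0,.06),ori=lean(YAW,25),feed=.2)
except env.IKError: env.move_to(loc(-.22,0,.06),lean(YAW,25))
st()
for n in("scene","top"):
    f=grab_frame(n); P=cloud(f); save(f,n+"_home.png",(250,110,350,210) if n=="top" else (250,190,370,310),5)
    print(n,[(round(a["confidence"],2),(np.array(a["location"])-BED)@np.c_[F,L,[0,0,1]]) for a in finder.pinpoint(f,"pack")[:4]],[(np.array(a["location"])) for a in finder.pinpoint(f,"crank_grip")[:1]])
    m=(abs((P-BED)@L)<.06)&((P-BED)@F<-.03)&((P-BED)@F>-.09)&(abs(P[...,2]-.086)<.006)
    q=(P-BED)[m]; x=q@F;y=q@L
    if m.sum()<20: continue
    print(m.sum(),"x",np.percentile(x,[1,99]),"y",np.percentile(y,[1,99]))
    for a in np.arange(-.03,.03,.012): 
        k=(y>a)&(y<a+.012); print(k.sum(),np.percentile(x[k],3)*1000 if k.any() else None)
```

```text
t 19.13 p [0.4787 0.0333 0.0903] F [0.4 0.3 0.3] w 0.0004 gf 0.0 q [ -14.  -26.  125.   20.   52. -126.]
 t 19.67 p [0.4109 0.0171 0.1197] F [-0.5  0.5 -0.1] w 0.0007 gf 0.0 q [ -16.  -32.  122.   13.   69. -122.]
scene [(0.82, array([-0.2508,  0.0547, -0.0592])), (0.76, array([-0.288 ,  0.2809, -0.0545])), (0.66, array([-0.0037,  0.0012, -0.0015]))] [array([0.6777, 0.1317, 0.3091])]
top [(0.91, array([-0.4208, -0.2022, -0.0602])), (0.67, array([-0.2484,  0.0646, -0.0598])), (0.61, array([-0.2854,  0.2809, -0.0581]))] [array([0.6804, 0.1287, 0.3095])]
156 x [-0.0701 -0.0501] y [-0.0287  0.0319]
31 -69.61134567847031
28 -69.15657327276757
27 -69.46712867782243
31 -69.52788002849508
31 -69.83220801323509
```

View pics/top_home.png

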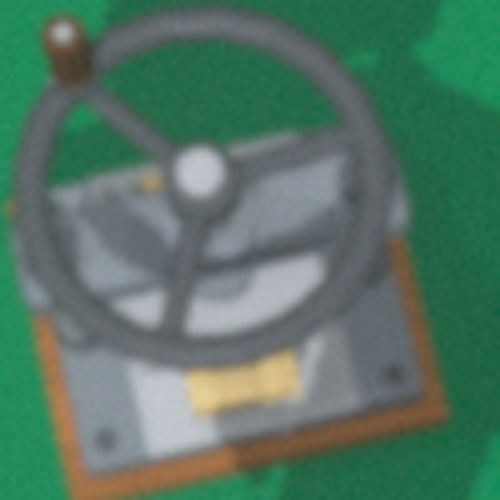

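The pack is home and square: its front end is at -69.5 ±0.3 mm all across, and it is centred to within 2 mm (top crop, (245,380)). Now I take the crank knob, at world angle about 48.5°, q about 2.53.

```bash
cat > w.py <<'E'
from h import *
Q0=2.534; S=-1
import sys
def kn(q,r=.084,c=BED):
    a=np.pi-q+np.radians(YAW); e=np.array([np.cos(a),np.sin(a),0]); t=np.array([np.sin(a),-np.cos(a),0])
    return np.array([c[0],c[1],.314-.012*q/(2*np.pi)-.018])+r*e, e, t
E
python3 - <<'E'
from w import *
for y in (48.5,YAW,-41.5):
  for s in(1,-1):
    J=[env.inverse_kinematics(kn(q)[0],lean(y,0,s)) for q in np.arange(2.5,8.8,.4)]
    if any(j is None for j in J): print(y,s,None); continue
    J=np.array(J); print(y,s,J[:,5].min().round(),J[:,5].max().round(),J.min(0).round(),J.max(0).round())
E
```

```text
48.5 1 -145.0 -130.0 [  -7.    4.   41.   -0.  105. -145.] [   9.   28.   71.   -0.  112. -130.]
48.5 -1 35.0 50.0 [ -7.   4.  41.  -0. 105.  35.] [  9.  28.  71.  -0. 112.  50.]
13.7 1 -110.0 -95.0 [  -7.    4.   41.   -0.  105. -110.] [  9.  28.  71.  -0. 112. -95.]
13.7 -1 70.0 85.0 [ -7.   4.  41.  -0. 105.  70.] [  9.  28.  71.  -0. 112.  85.]
-41.5 1 -55.0 -40.0 [ -7.   4.  41.  -0. 105. -55.] [  9.  28.  71.  -0. 112. -40.]
-41.5 -1 125.0 140.0 [ -7.   4.  41.  -0. 105. 125.] [  9.  28.  71.  -0. 112. 140.]
```

```bash
cat >> w.py <<'E'
RT=lean(48.5,0,-1)
E
python3 - <<'E'
from w import *
p,e,t=kn(Q0)
env.gripper_to(.06)
env.move_to(loc(-.22,0,.30),RT); st("up")
env.move_straight([p[0],p[1],.38],feed=.25)
print(env.move_straight(p,feed=.1,force_limit=6)); st("at knob")
env.gripper_to(.015,45); st("grip")
q=Q0
for i in range(4):
    q+=.2; P,e,t=kn(q); env.move_straight(P,feed=.1)
    o=get_obs(); F=np.array(o["ft_force"]); print(round(q,2),"Ft",F@t,"Fr",F@e,"Fz",F[2],np.array(o["position"])-P)
st()
E
```

```text
up t 23.33 p [0.4102 0.0169 0.3597] F [ 1.  -0.4 -0.5] w 0.0599 gf 0.0 q [ -6. -11.  77.   0. 115.  36.]
False
at knob t 25.7 p [0.6798 0.1319 0.2924] F [1.5 0.3 0.3] w 0.0604 gf 0.0 q [  6.  25.  45.   0. 111.  48.]
grip t 26.38 p [0.6792 0.1324 0.2912] F [-2.1  0.8  0.1] w 0.0213 gf 45.0 q [  6.  25.  45.   0. 111.  48.]
2.73 Ft 1.9489157545692333 Fr 0.2946973606976613 Fz 0.35054077081692236 [ 0.0009 -0.0012 -0.    ]
2.93 Ft 2.073606721052771 Fr -0.8669334810889427 Fz -0.5408850146671306 [ 0.0004 -0.0011 -0.    ]
3.13 Ft 2.206377716811109 Fr -1.0262860278596933 Fz -0.0445106902700199 [ 0.     -0.0009 -0.0001]
3.33 Ft 2.210111983237667 Fr -1.9591729279941943 Fz -0.33240051183228886 [-0.0003 -0.0008 -0.    ]
 t 27.65 p [0.7076 0.0721 0.2896] F [-1.9 -2.3 -0.3] w 0.0211 gf 45.0 q [  1.  28.  41.  -0. 112.  43.]
```

Run:
```python
from w import *
q=Q0+.8; i=0
while q<11.0:
    q=min(q+.25,11.0); P,e,t=kn(q); r=env.move_straight(P,feed=.13,force_limit=25)
    o=get_obs(); F=np.array(o["ft_force"])
    d=np.array(o["position"])-P
    if i%3==0 or r: print(round(q,2),"Ft %.1f Fr %.1f Fz %.1f"%(F@t,F@e,F[2]),d*1000,round(o["gripper_width"],4))
    i+=1
    if r or np.hypot(F@e,F[2])>18: print("halt"); break
st()
```

```text
3.58 Ft 2.6 Fr -3.3 Fz -0.3 [-0.6154 -1.0917 -0.0416] 0.0212
4.33 Ft 2.9 Fr -4.2 Fz -0.2 [-0.4663  0.2917 -0.0715] 0.0215
5.08 Ft 4.4 Fr -3.3 Fz -0.9 [-0.2357  0.342  -0.0519] 0.0216
5.83 Ft 2.6 Fr -0.9 Fz -1.6 [-0.211   0.2343 -0.0466] 0.0214
6.58 Ft 2.6 Fr 2.8 Fz 0.1 [-0.2902  0.7    -0.0295] 0.0215
7.33 Ft 3.1 Fr 5.9 Fz -1.4 [ 0.6834  1.2197 -0.0318] 0.0213
8.08 Ft 3.6 Fr 4.3 Fz -1.8 [ 2.0227  0.2396 -0.0505] 0.0217
8.83 Ft 3.1 Fr 3.5 Fz -3.1 [ 1.3988 -1.4389 -0.003 ] 0.0215
9.58 Ft 3.7 Fr 1.9 Fz -1.8 [-0.3076 -1.2483 -0.0178] 0.0213
10.33 Ft 3.5 Fr -1.4 Fz -1.2 [-0.9022 -0.2622  0.0026] 0.0215
11.0 Ft 2.3 Fr -1.2 Fz -1.2 [-0.2082  0.463  -0.0216] 0.0216
 t 37.16 p [ 0.6433 -0.0122  0.275 ] F [-2.5  0.6 -1.2] w 0.0216 gf 45.0 q [ -6.  17.  56.   0. 106.  35.]
```

Run:
```python
from w import *
q=11.0; 
while q<12.4:
    q+=.04; P,e,t=kn(q); env.move_straight(P,feed=.04)
    o=get_obs(); F=np.array(o["ft_force"]); d=np.array(o["position"])-P
    print(round(q,2),"Ft %.1f Fr %.1f Fz %.1f lag %.1f"%(F@t,F@e,F[2],-d@t*1000))
    if F@t<-9.0 or o["time_s"]>56: break
st()
```

```text
11.04 Ft -2.9 Fr -1.4 Fz -2.6 lag 1.0
11.08 Ft -2.5 Fr -3.2 Fz -1.2 lag 0.4
11.12 Ft -2.5 Fr -4.3 Fz -2.3 lag -0.0
11.16 Ft -1.8 Fr -5.3 Fz -1.5 lag -0.1
11.2 Ft -0.6 Fr -4.7 Fz -2.5 lag -0.1
11.24 Ft -0.9 Fr -5.7 Fz -2.6 lag -0.0
11.28 Ft -2.0 Fr -5.0 Fz -2.5 lag 0.0
11.32 Ft -3.1 Fr -5.5 Fz -2.1 lag 0.1
11.36 Ft -1.4 Fr -4.3 Fz -1.5 lag 0.1
11.4 Ft -1.8 Fr -5.4 Fz -2.6 lag 0.2
11.44 Ft -1.8 Fr -4.1 Fz -2.2 lag 0.3
11.48 Ft -1.7 Fr -3.9 Fz -3.0 lag 0.3
11.52 Ft -1.6 Fr -4.6 Fz -2.3 lag 0.4
11.56 Ft -2.3 Fr -5.5 Fz -2.3 lag 0.8
11.6 Ft -4.5 Fr -5.7 Fz -3.5 lag 1.5
11.64 Ft -5.8 Fr -5.1 Fz -3.0 lag 2.2
11.68 Ft -8.5 Fr -4.9 Fz -4.0 lag 3.0
11.72 Ft -9.4 Fr -6.0 Fz -4.5 lag 3.8
 t 41.66 p [ 0.5883 -0.0069  0.2739] F [11.1  0.9 -4.5] w 0.0214 gf 45.0 q [ -6.   9.  66.  -0. 104.  35.]
```

Run:
```python
from w import *
q=11.72; 
while q<12.1:
    q+=.03; P,e,t=kn(q); env.move_straight(P,feed=.03)
    o=get_obs(); F=np.array(o["ft_force"]); d=np.array(o["position"])-P
    print(round(q,2),"Ft %.1f Fr %.1f Fz %.1f lag %.1f"%(F@t,F@e,F[2],-d@t*1000))
    if F@t<-11.0: break
env.pause(.3); st("held")
env.gripper_to(.06); st("open")
p=np.array(get_obs()["position"])
env.move_straight([p[0],p[1],.40],feed=.15)
env.move_straight([.40,.0,.40],feed=.25); st("clear")
F,L=ax(YAW)
f=grab_frame("scene"); save(f,"end.png",(190,120,430,320),3)
for n in("scene","top"):
    g=grab_frame(n)
    for k in("crank_grip","platen","pack","hammer","tubes","jar"): print(n,k,[np.round(a["location"],3) for a in finder.pinpoint(g,k)[:3]])
    P=cloud(g); m=(abs((P-BED)@L)<.06)&((P-BED)@F<-.05)&((P-BED)@F>-.09)&(abs(P[...,2]-.086)<.006); x=((P-BED)@F)[m];y=((P-BED)@L)[m]
    if m.sum()>20: print([round(np.percentile(x[(y>a)&(y<a+.02)],3)*1000,1) for a in(-.03,-.01,.01)],np.percentile(y,[1,99]))
```

```text
11.75 Ft -11.4 Fr -5.7 Fz -3.1 lag 4.6
held t 42.21 p [ 0.5867 -0.0061  0.2739] F [13.3 -0.6 -4.5] w 0.0216 gf 45.0 q [ -6.   9.  66.  -0. 104.  36.]
open t 42.97 p [ 0.5824 -0.004   0.2737] F [ 0.6 -1.  -0.4] w 0.0597 gf 0.0 q [ -6.   9.  66.  -0. 105.  36.]
clear t 44.84 p [ 0.4005 -0.0001  0.3993] F [ 0.8 -0.6 -0.5] w 0.0601 gf 0.0 q [ -8. -11.  72.   0. 119.  33.]
scene crank_grip [array([ 0.597, -0.01 ,  0.295]), array([0.706, 0.326, 0.004]), array([ 0.483, -0.249, -0.001])]
scene platen [array([0.622, 0.072, 0.087])]
scene pack [array([ 0.266, -0.225,  0.002]), array([ 0.371,  0.065, -0.   ]), array([0.622, 0.069, 0.058])]
scene hammer [array([ 0.482, -0.248, -0.   ]), array([0.624, 0.073, 0.087])]
scene tubes [array([0.705, 0.326, 0.001])]
scene jar [array([ 0.696, -0.33 ,  0.001])]
top crank_grip [array([ 0.596, -0.013,  0.29 ])]
top platen [array([0.623, 0.067, 0.087])]
top pack [array([0.279, 0.27 , 0.   ]), array([ 0.262, -0.225, -0.001]), array([ 0.368,  0.07 , -0.002])]
top hammer [array([ 0.484, -0.243,  0.   ]), array([ 0.598, -0.011,  0.29 ]), array([0.618, 0.068, 0.086])]
top tubes [array([ 0.703,  0.33 , -0.003]), array([0.688, 0.083, 0.061])]
top jar [array([ 0.699, -0.335, -0.004]), array([0.691, 0.084, 0.062])]
```

View pics/end.png

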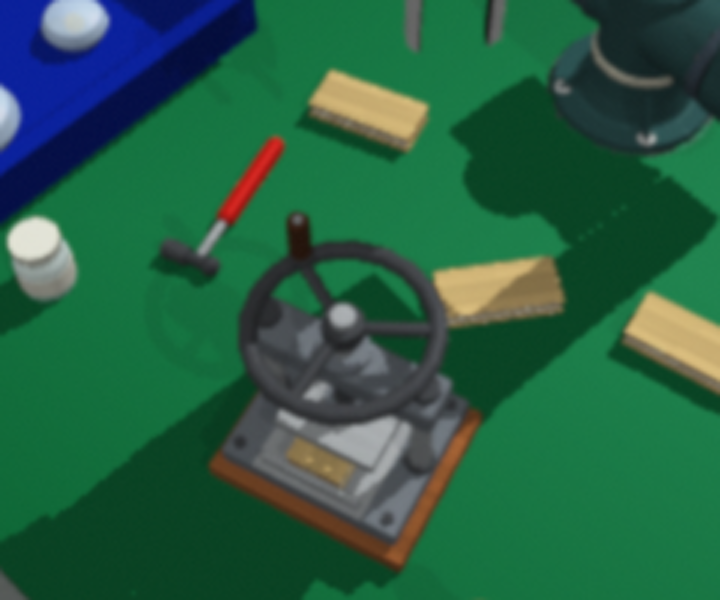

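Run:
```python
from w import *
for n in("top","scene"):
    f=grab_frame(n); P=cloud(f)
    m=(P[...,2]>.295)&(P[...,2]<.33)&(np.hypot(P[...,0]-.59,P[...,1]+.01)<.04)
    k=np.median(P[m],0); d=k-BED; a=np.degrees(np.arctan2(d[1],d[0]))
    w=(P[...,2]>.245)&(P[...,2]<.275)&(np.hypot(P[...,0]-.624,P[...,1]-.069)<.12)
    print(n,m.sum(),k,np.ptp(P[m],0),"q",np.radians(180+YAW-a)+ 2*np.pi*(a>0), cv2.minEnclosingCircle(P[w][:,:2].astype(np.float32)))
    for q in(11.55,11.7): print(q,kn(q)[0],proj(f,kn(q)[0]+[0,0,.043]))
    for r in finder.pinpoint(f,"crank_grip")[:1]: print(r)
```

```text
top 76 [ 0.5932 -0.0099  0.3151] [0.021  0.0191 0.0259] q 5.323787293324866 ((0.6237929463386536, 0.06816701591014862), 0.09497130662202835)
11.55 [ 0.598  -0.0109  0.2739] [[322.3897 151.4306]]
11.7 [ 0.5863 -0.0061  0.2737] [[320.3493 156.1947]]
{'location': [0.5957, -0.0137, 0.2926], 'confidence': 0.94}
scene 69 [ 0.5998 -0.0081  0.3142] [0.0199 0.0199 0.0254] q 5.255574082365793 ((0.6251062750816345, 0.06771087646484375), 0.09490874409675598)
11.55 [ 0.598  -0.0109  0.2739] [[288.3166 193.5309]]
11.7 [ 0.5863 -0.0061  0.2737] [[292.6564 191.9351]]
{'location': [0.4825, -0.2461, -0.0016], 'confidence': 0.74}
```

Vision puts the wheel at about 11.57, against 11.70 when I let go, so it may have eased back a little. I'll regrip gently at 11.70, which can only tighten it, check the resistance, and unload the arm before opening.

Run:
```python
from w import *
def rep(q,m=""):
    P,e,t=kn(q); o=get_obs(); F=np.array(o["ft_force"]); d=np.array(o["position"])-P
    print(m,round(o["time_s"],1),round(q,2),"Ft %.1f Fr %.1f Fz %.1f lag %.1f w %.4f"%(F@t,F@e,F[2],-d@t*1000,o["gripper_width"])); return F@t
q=11.70; P,e,t=kn(q)
env.move_straight([P[0],P[1],.38],feed=.3)
print(env.move_straight(P,feed=.12,force_limit=6)); rep(q,"down")
env.gripper_to(.015,12); rep(q,"grip12")
env.gripper_to(.015,50); f=rep(q,"grip50")
while f>-11.3 and q<12.0:
    q+=.03; env.move_straight(kn(q)[0],feed=.03); f=rep(q)
# unload arm: command the point where it stands
p=np.array(get_obs()["position"]); env.move_straight(p,feed=.03); rep(q,"unload")
```

```text
False
down 47.6 11.7 Ft 0.4 Fr 0.6 Fz -0.0 lag 0.2 w 0.0602
grip12 48.3 11.7 Ft -8.8 Fr 2.5 Fz -1.0 lag 3.9 w 0.0215
grip50 48.5 11.7 Ft -10.0 Fr 2.8 Fz -1.2 lag 3.9 w 0.0214
 48.7 11.73 Ft -10.5 Fr 2.5 Fz -1.1 lag 4.3 w 0.0210
 49.0 11.76 Ft -11.9 Fr 2.0 Fz -1.5 lag 4.9 w 0.0211
unload 49.3 11.76 Ft -7.2 Fr -1.3 Fz -1.4 lag 7.6 w 0.0212
```

Run:
```python
from w import *
def rep(m=""):
    o=get_obs(); F=np.array(o["ft_force"]); p=np.array(o["position"]); d=p-BED
    a=np.arctan2(d[1],d[0]); q=np.pi+np.radians(YAW)-a+2*np.pi; P,e,t=kn(q)
    print(m,round(o["time_s"],2),"qtool %.3f Ft %.1f Fr %.1f Fz %.1f"%(q,F@t,F@e,F[2])); return F@t,t
q=11.76; env.pause(.2); f,t=rep("now")
c=np.array(get_obs()["position"])+0.0032*t   # approx present command
for i in range(8):
    if f>-1.5: break
    c=c-.001*t; env.move_straight(c,feed=.02); f,_=rep()
```

```text
now 49.52 qtool 11.672 Ft -6.8 Fr 0.3 Fz -1.7
 49.77 qtool 11.671 Ft -5.5 Fr -1.1 Fz -0.8
 50.02 qtool 11.666 Ft -5.3 Fr -0.3 Fz -0.8
 50.27 qtool 11.660 Ft -5.2 Fr 0.7 Fz -1.2
 50.52 qtool 11.656 Ft -5.1 Fr -0.2 Fz -3.0
 50.77 qtool 11.650 Ft -3.3 Fr -0.1 Fz -1.0
 51.02 qtool 11.641 Ft -2.6 Fr -0.4 Fz -0.0
 51.27 qtool 11.630 Ft -1.9 Fr -0.7 Fz -0.9
 51.52 qtool 11.618 Ft -1.2 Fr -1.1 Fz 0.2
```

Run:
```python
from w import *
env.gripper_to(.06)
p=np.array(get_obs()["position"]); env.move_straight([p[0],p[1],.40],feed=.15)
env.move_straight([.40,.0,.40],feed=.25); env.pause(.3); st("clear")
F,L=ax(YAW)
for n in("top","scene"):
    f=grab_frame(n); P=cloud(f)
    m=(P[...,2]>.295)&(P[...,2]<.33)&(np.hypot(P[...,0]-.59,P[...,1]+.01)<.04)
    k=np.median(P[m],0); d=k-BED; print(n,k,"q",np.radians(180+YAW)-np.arctan2(d[1],d[0])+2*np.pi)
    if n=="top":
        m=(abs((P-BED)@L)<.06)&((P-BED)@F<-.05)&((P-BED)@F>-.09)&(abs(P[...,2]-.086)<.008); x=((P-BED)@F)[m];y=((P-BED)@L)[m]; print(m.sum(),np.percentile(x,[2,98]) if m.any() else 0,np.percentile(y,[1,99]) if m.any() else 0)
    else: print([(np.array(a["location"])-BED)@np.c_[F,L,[0,0,1]] for a in finder.pinpoint(f,"pack")])
    save(f,n+"_fin.png",(270,110,370,210),5)
```

```text
clear t 54.48 p [ 0.4007 -0.0001  0.3993] F [-0.1  0.8  0.5] w 0.0598 gf 0.0 q [ -8. -11.  72.   0. 119.  33.]
top [ 0.5921 -0.0099  0.3149] q 11.618637399529154
0 0 0
scene [ 0.6006 -0.0082  0.3134] q 11.529063691335486
[array([-0.4173, -0.2003, -0.0588]), array([-0.2855,  0.2828, -0.0573]), array([-0.2487,  0.0565, -0.0598]), array([-0.0001, -0.0019, -0.0009])]
```

View pics/top_fin.png

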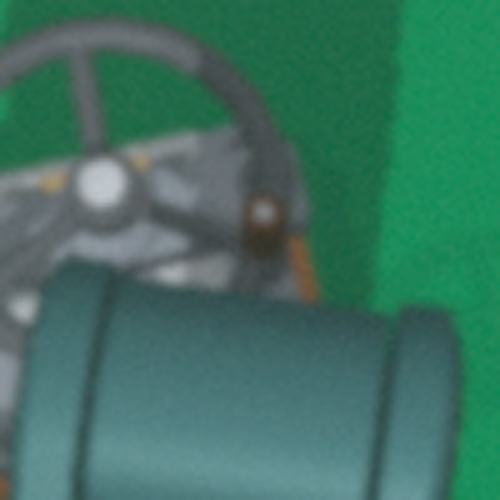

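The wheel reads the same as after the first release, so the screw holds. The pack is home, with its origin at (0, -2, -1) mm from the bed centre. Handing in.

```bash
python3 -c "
from h import *
print(env.finish_job())"
```

```text
the job is handed in; nothing more can be done
None
```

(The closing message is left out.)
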